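# Sort two gadgets and hold the test shutter half open

## Task

With the shutter still closed, lay the black camera key fob flat in the nest in front of the light box (pass) and the radio receiver flat in the nest of the separate tray (reject). Then slide the sprung shutter to half open by its post, at no time letting it come near wide open, and hold it there: the program finishes while still holding it against the spring. Leave the charger, the tape roll and the loupe where they are.

Things in the scene. Friction and masses are not known exactly. Their poses are not given: they have to be found in the camera images.
- key_fob: black rounded camera key fob with two grey buttons and a small wire ring at its -x end, 63 x 31 x 15 mm (56 mm long without the ring), loose, lies flat; origin at the centre of its underside, x along its 63 mm length, y across its 31 mm width, z up
- receiver: off-white small radio receiver with a dark display strip and a row of buttons, 48 x 62 x 16 mm, loose, lies flat; origin at the centre of its underside, x across its 48 mm width, y along its 62 mm length, z up
- test_fixture: light-test fixture, fixed: 5 mm aluminium base, pass nest in front, grey light box behind (top 50 mm above table, front face at x +20 mm, y -42 to +100) whose window is covered by a sheet-steel shutter. On the box top a spring barrel at x +60, y +60 to +102, up to 64 mm above table. Origin on the table; x points from nest to box, y the way the shutter opens, z up
- test_nest (a point): centre of the floor of the pass nest (55 mm to -x of the fixture's origin), 5 mm above the table; axes as the fixture's. Pocket 78 mm along x by 62 mm along y inside, lips 4 mm wide and 5 mm high above its floor, so a gadget's long side lies along x; the shutter stands 70 mm from this point in +x
- reject_tray: separate aluminium tray plate 104 x 86 x 5 mm with the reject nest on it, fixed during the run; origin on the table under its centre, x along the 104 mm side
- reject_nest (a point): centre of the floor of the reject nest, 5 mm above the table; axes as the tray's. The same pocket: 78 mm along x by 62 mm along y inside, lips 4 mm wide and 5 mm high, so a gadget's long side lies along x
- shutter_post (a point): centre of the top of the shutter's upright round post, 88.5 mm above the table: dark ringed steel, 14 mm thick, standing 34 mm above its carriage on the box top (its lowest 3 mm is a 19 mm collar); axes as the fixture's. It moves with the shutter along the fixture's +y
- shutter (a joint): shutter travel in m: 0 closed (its spring keeps it there), 0.030 half open (half the window uncovered), 0.060 wide open; grows as the post slides along the fixture's +y (to the left seen from the robot). The spring pushes back with 3.6 N closed, rising 1.8 N per 10 mm: 9 N at half travel, 14.4 N wide open; it snaps shut when let go
- charger: bystander: white plug-in charger, body 52 x 36 x 24 mm (76 mm long with its pins), loose; origin on the underside
- tape: bystander: roll of brown tape, 74 mm across, 36 mm high, loose; origin at the centre of the underside
- loupe: bystander: black loupe, 34 mm across, 30 mm high, loose; origin at the centre of the underside
There are look-alikes about, which are no part of the job. What is shaped like the key_fob but brown or yellow is not meant.

How it is judged:
By the outcome, as a careful person would: the job done as asked, in the order asked, and still so for the second after the job is handed in, while the arm keeps its last pose, push and grip.
It also fails if it takes over 67 s, if anything falls off the work surface, if the arm or the gripper's body presses on something with over 40 N, if the wrist force passes 120 N, or if a joint passes its speed limit or range.

## Robot

A 7-joint arm with a two-finger parallel gripper is mounted at the origin on a cart in front of the work surface, level with it; the furniture and walls round the work are solid. World frame = base frame: x ahead of the robot, y to its left, z up, the work surface at z = 0. Lengths are in mm, angles in rad, forces in N, time in s.
With the tool pointing down it reaches from about 400 to 750 mm from the base axis. Payload 19.5 kg.
Tool frame: the origin (TCP) lies at the very end of the fingers, on their centre line; the grasp point (between the pads) lies 19 mm behind it; z points along the fingers, y is the line along which they close (so a half turn about z gives the same grasp; the last joint's range is limited). The gripper opens to 85 mm and grips with 20 to 120 N. Pads are 22 mm wide; open, the fingers measure 114 mm over their backs; the gripper's body (76 mm by 85 mm) begins 54 mm behind the grasp point. The pads swing forward as they close: fully open they stand 13 mm farther back than shut.
Start: joints at [-1.307, 0.707, -0.028, 1.485, 0.022, 0.951, -0.075], TCP at [173.095, 548.3, 231.268] pointing down, gripper open.
Joint ranges: [-2.71, 2.71], [-0.32, 2.16], [-1.57, 1.52], [0, 2.45], [-1.46, 4.6], [0, 2.02], [-2.83, 2.83]. Speed limits (rad/s): [1.89, 1.89, 2.57, 2.57, 3.01, 3.01, 3.01].

## Interface

Orientations are given as a 3x3 rotation matrix whose columns are the frame's x, y, z axes.
In Python, from bench import arm, eyes, workorder gives the robot as it stands.
- The arm moves only by the shell command python3 -m jog 'ROWS' [FORCE]. ROWS is JSON, a list of rows, each a list of 3 entries, a list of its own where there are three numbers: the shift along the tool's x, y, z in mm, then the turn, a rotation vector about the tool's x, y, z in degrees, then the finger opening in mm, from 0 to 85.4. In form: [[[tx, ty, tz], [rx, ry, rz], hand], ...]. A call has 1 to 10 rows; each row is the pose to reach, as a shift and turn from the pose commanded when the call began, along the tool's axes at that moment; what a row does not reach only later rows make up. A row lasts 1/12 s, in which the tool goes at most 41.7 mm and 7.16 degrees, less where a joint would pass 70% of its speed; a pose out of reach is approached as far as the arm can. A call with a gripper value outside its range is refused whole. The fingers move at their own pace and stop on an object; FORCE is the grip in N (left out, the last holds). Time passes only in rows, so rows that repeat a pose let the fingers close. It gives the time, the measured TCP pose, the force, the opening and the grip force at its end, in the units of the state.
- arm.read_state(): the state, without advancing time (a new reading comes with each control period).
- eyes.camera(name): name is "scene" or "side" or "wrist"; returns the picture (480x640x3 uint8, blue, green, red); there is no depth.
- eyes.camera_info(name): a dict with "fx", "fy", "cx", "cy" (pixels), "R" (3x3) and "t" (3): a world point X has camera coordinates R X + t. Camera axes: x right, y down, z forward; pixel columns grow to the right and rows downward; lengths in mm; the calibration is good to about 2 mm. A picture is of the moment at which its call begins: read the wrist's pose just before it. camera_info takes no time and is no camera call; for the wrist camera it gives the pose at the moment of the call.
- workorder.hand_in(): hands the job in; it is judged then, once.
The state is a dict: "t": time; "joint_positions": joint angles; "joint_vel": joint speeds; "tau": joint torques, N m; "eef_pos": TCP position; "ee_rot": TCP orientation; "ft_force": force on the tool from outside, world axes, zero at the start; "torque": the same for the moment, N m; "grip_width": finger opening in mm; "gripper_force": force on a finger pad.
Only numpy, scipy, OpenCV 4.12 (cv2) and the standard library are available. Lean on these libraries where they do the work, as an engineer would, in place of code of your own. Each camera call takes 0.05 s, during which the arm holds its last target. There are 200 camera calls.

## Working session

There is one attempt and no reset: what is moved stays moved. The work goes in short steps, Python scripts to look and compute and a shell command to move; the robot and the scene stay as the last step left them, time stands still between calls to the robot, and variables do not carry over. Pictures are saved under pics/ and viewed, at most 10 in all, crops included, and the job is handed in when it is done.

```bash
mkdir -p pics; ls; python3 - <<'E'
from bench import arm, eyes
import cv2, numpy as np
s=arm.read_state()
print(s['t'],s['eef_pos'],np.round(s['ee_rot'],3).tolist(),s['grip_width'])
for n in ("scene","side","wrist"):
    i=eyes.camera_info(n); im=eyes.camera(n); cv2.imwrite(f'pics/{n}0.png',im)
    R=np.array(i['R']);print(n,i['fx'],i['cx'],i['cy'],'cam at',np.round(-R.T@np.array(i['t']),0),'fwd',R[2].round(2),'right',R[0].round(2))
E
```

```text
pics
0.0 [173.01292157 548.0566597  230.81948321] [[-0.954, 0.301, -0.0], [0.301, 0.954, -0.001], [0.0, -0.001, -1.0]] 85.20286214751812
scene 436.2452252312608 321.0848027933001 233.17089823437917 cam at [168. 303. 716.] fwd [ 0.34 -0.6  -0.72] right [-0.86 -0.51  0.01]
side 448.46228610387413 322.18609436898726 238.39682270138675 cam at [ 270. -962.  488.] fwd [ 0.24  0.86 -0.46] right [ 0.96 -0.26  0.01]
wrist 412.06374441318627 321.208453673349 237.46884163782082 cam at [101. 571. 374.] fwd [ 0.28 -0.09 -0.95] right [ 0.3   0.95 -0.  ]
```

View pics/scene0.png

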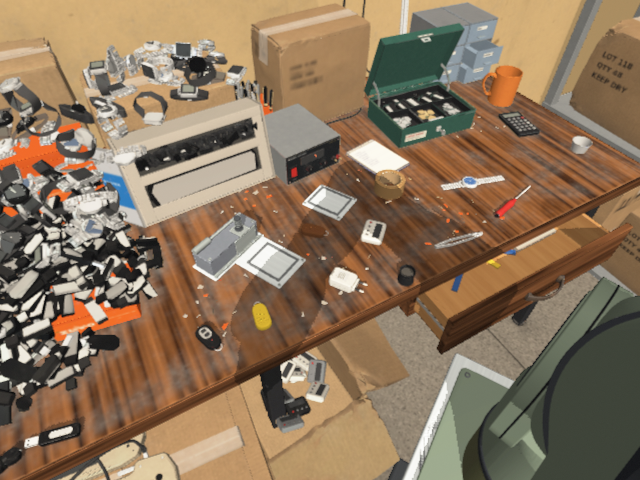

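View pics/side0.png

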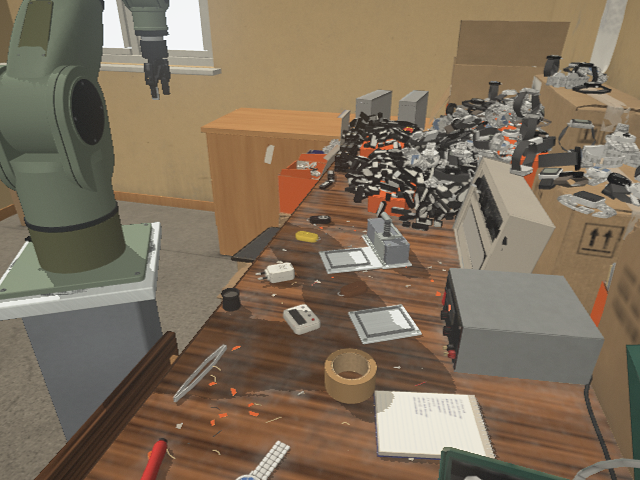

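The scene shows the black fob at (208,336). Its look-alikes are the yellow one at (262,316), the brown one at (313,230) and black pieces in the pile at the left. The receiver is at (373,231), the fixture at (240,250), and the tray at (330,202). Bystanders: charger (344,279), loupe (406,274), tape (390,184).

```bash
python3 - <<'E'
import cv2
im=cv2.imread('pics/scene0.png')
cv2.imwrite('pics/c1.png',cv2.resize(im[180:360,180:420],(800,600),interpolation=cv2.INTER_CUBIC))
im=cv2.imread('pics/side0.png')
cv2.imwrite('pics/c2.png',cv2.resize(im[200:350,260:460],(800,600),interpolation=cv2.INTER_CUBIC))
E
cat > h.py <<'E'
import numpy as np
from bench import eyes
def ray(n,uv,z,i=None):
    i=i or eyes.camera_info(n);R=np.array(i['R']);c=-R.T@np.array(i['t'])
    d=R.T@np.array([(uv[0]-i['cx'])/i['fx'],(uv[1]-i['cy'])/i['fy'],1]);return c+d*(z-c[2])/d[2]
def proj(n,X,i=None):
    i=i or eyes.camera_info(n);p=np.array(i['R'])@np.array(X,float)+np.array(i['t']);return np.array([i['fx']*p[0]/p[2]+i['cx'],i['fy']*p[1]/p[2]+i['cy']])
E
```

```text
(no output)
```

View pics/c1.png

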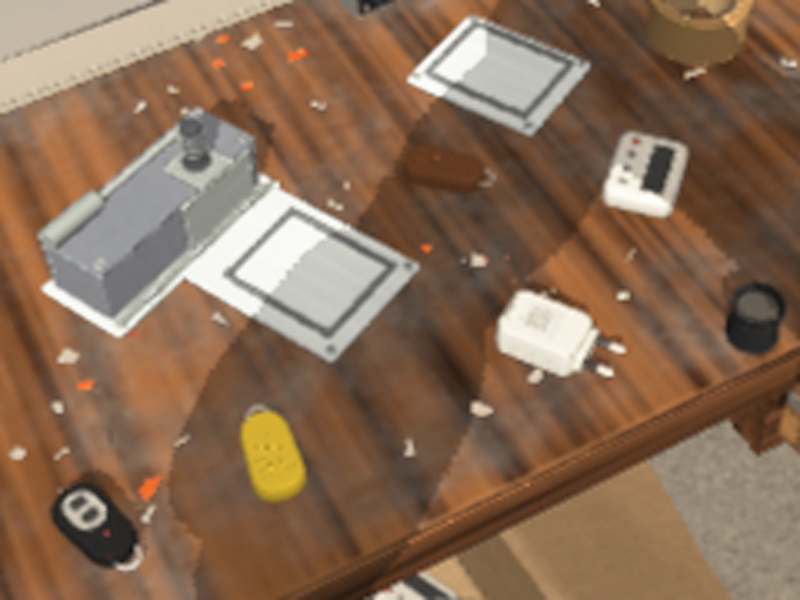

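View pics/c2.png

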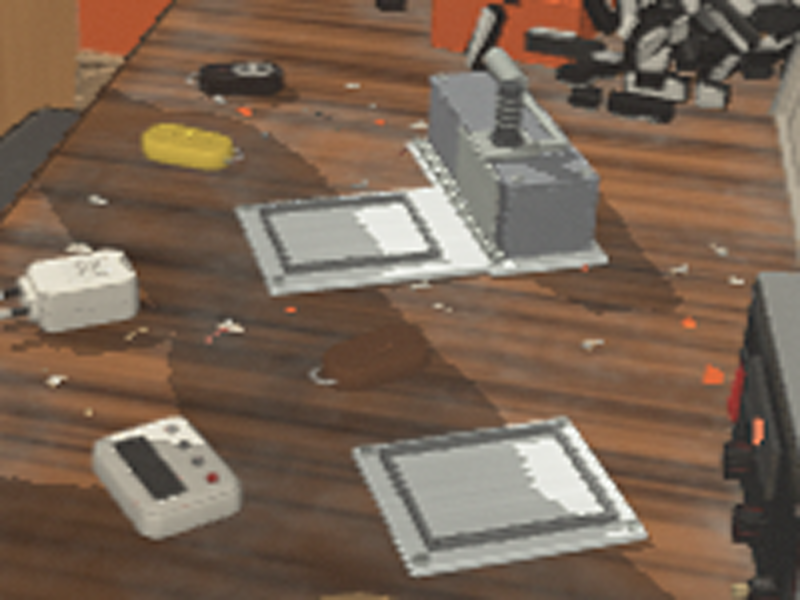

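Crop: the black fob is at crop (95,523), with two grey buttons, ring at (130,562). The receiver is at (646,174), tray corners (408,78), (472,16), (590,68), (530,133), and post top (192,125). The side crop agrees.

```bash
python3 - <<'E'
from h import *
def S(n,pts,z):
    o=(180,180,10/3) if n=='scene' else (260,200,4)
    P=np.array([ray(n,(o[0]+u/o[2],o[1]+v/o[2]),z) for u,v in pts]);return P
def show(l,P): print(l,P[:,:2].round(0).tolist(),'mean',P[:,:2].mean(0).round(0))
show('fob ring,far',S('scene',[(133,564),(68,490)],8)); show(' side',S('side',[(190,78),(283,80)],8))
show('recv scene',S('scene',[(632,132),(687,145),(665,215),(605,202)],14)); show(' side',S('side',[(95,458),(180,420),(240,490),(150,535)],12))
show('tray',S('scene',[(408,78),(472,16),(590,68),(530,133)],5)); show(' side',S('side',[(353,448),(567,418),(648,538),(412,577)],5))
show('nest',S('scene',[(228,272),(292,205),(400,265),(330,332)],10)); show(' side',S('side',[(260,205),(412,190),(442,255),(285,275)],10))
show('post',S('scene',[(192,122)],88.5)); show(' side',S('side',[(505,62)],88.5))
show('plate near corners',S('scene',[(330,360),(418,268)],5)); show(' side',S('side',[(275,295),(236,208)],5))
E
```

```text
fob ring,far [[512.0, 59.0], [572.0, 43.0]] mean [542.  51.]
 side [[513.0, 53.0], [570.0, 35.0]] mean [542.  44.]
recv scene [[428.0, -370.0], [390.0, -378.0], [375.0, -312.0], [414.0, -302.0]] mean [ 402. -340.]
 side [[377.0, -331.0], [420.0, -313.0], [433.0, -369.0], [389.0, -388.0]] mean [ 405. -350.]
tray [[594.0, -344.0], [590.0, -427.0], [487.0, -422.0], [492.0, -340.0]] mean [ 541. -383.]
 side [[492.0, -344.0], [595.0, -347.0], [592.0, -434.0], [488.0, -432.0]] mean [ 542. -389.]
nest [[591.0, -128.0], [590.0, -195.0], [502.0, -189.0], [509.0, -122.0]] mean [ 548. -159.]
 side [[510.0, -124.0], [598.0, -129.0], [588.0, -201.0], [502.0, -200.0]] mean [ 550. -164.]
post [[636.0, -164.0]] mean [ 636. -164.]
 side [[644.0, -139.0]] mean [ 644. -139.]
plate near corners [[500.0, -108.0], [493.0, -196.0]] mean [ 496. -152.]
 side [[494.0, -210.0], [499.0, -116.0]] mean [ 497. -163.]
```

```bash
cat >> h.py <<'E'
def go(xyz,ydeg):
    "shift and turn in tool axes to put TCP at xyz, pointing down, closing line at ydeg (nearest of both)"
    from bench import arm
    from scipy.spatial.transform import Rotation as Ro
    s=arm.read_state();R=np.array(s['ee_rot']);best=None
    for a in (ydeg,ydeg+180):
        y=np.array([np.cos(np.radians(a)),np.sin(np.radians(a)),0]);z=np.array([0,0,-1.]);G=np.c_[np.cross(y,z),y,z]
        rv=np.degrees(Ro.from_matrix(R.T@G).as_rotvec())
        if best is None or np.linalg.norm(rv)<np.linalg.norm(best):best=rv
    print('shift',(R.T@(np.array(xyz)-s['eef_pos'])).round(1),'turn',best.round(1),'q7',round(s['joint_positions'][6],2),'q1',round(s['joint_positions'][0],2))
E
python3 -c "
from h import *
go([545,47,110],74)"
```

```text
shift [-505.6 -365.8  121.2] turn [-0.  -0.  -1.5] q7 -0.08 q1 -1.31
```

```bash
python3 -m jog '[[[-505,-366,121],[0,0,-1.5],85],[[-505,-366,121],[0,0,-1.5],85],[[-505,-366,121],[0,0,-1.5],85],[[-505,-366,121],[0,0,-1.5],85],[[-505,-366,121],[0,0,-1.5],85],[[-505,-366,121],[0,0,-1.5],85],[[-505,-366,121],[0,0,-1.5],85],[[-505,-366,121],[0,0,-1.5],85],[[-505,-366,121],[0,0,-1.5],85],[[-505,-366,121],[0,0,-1.5],85]]'; python3 -c "
from h import *
go([545,47,110],74)"
```

```text
t: 0.98
eef_pos: [417.5, 217.9, 151.6]
ee_rot: [[-0.961, 0.276, -0.0], [0.276, 0.961, 0.0], [0.0, -0.0, -1.0]]
ft_force: [1.1, 0.6, 0.2]
grip_width: 84.8
gripper_force: 0.0
shift [-169.7 -129.1   41.5] turn [-0. -0. -0.] q7 0.58 q1 -0.48
```

```bash
python3 -m jog '[[[-169,-129,41],[0,0,0],85],[[-169,-129,41],[0,0,0],85],[[-169,-129,41],[0,0,0],85],[[-169,-129,41],[0,0,0],85],[[-169,-129,41],[0,0,0],85],[[-169,-129,41],[0,0,0],85],[[-169,-129,41],[0,0,0],85],[[-169,-129,41],[0,0,0],85]]'; python3 - <<'E'
from h import *
import cv2,json
i=eyes.camera_info('wrist');im=eyes.camera('wrist');cv2.imwrite('pics/w1.png',im)
json.dump({k:np.array(v).tolist() for k,v in i.items()},open('w1.json','w'))
for X in ([542,48,15],[512,57,5]): print(proj('wrist',X,i).round(0))
go([545,47,110],74)
E
```

```text
t: 1.65
eef_pos: [543.3, 48.9, 110.7]
ee_rot: [[-0.961, 0.277, -0.001], [0.277, 0.961, 0.0], [0.001, 0.0, -1.0]]
ft_force: [0.2, 1.2, 1.1]
grip_width: 84.7
gripper_force: 0.0
[319. 237.]
[320. 183.]
shift [-2.6 -2.2  0.9] turn [ 0. -0.  0.] q7 0.92 q1 -0.05
```

View pics/w1.png

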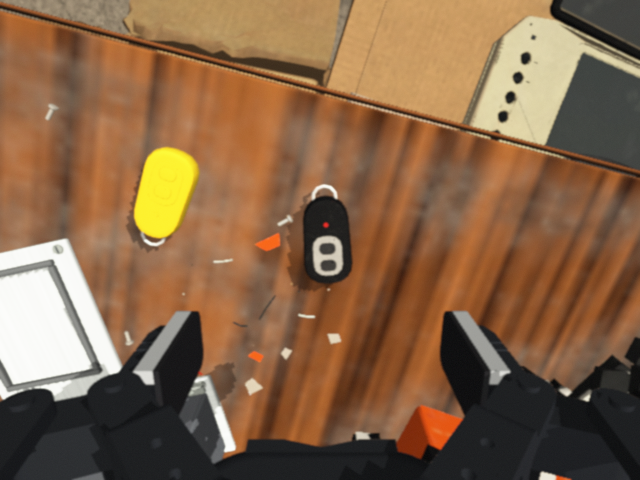

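The wrist view shows the black fob: ring at (324,186), body from (325,195) to (328,283), with the two grey buttons at (327,256).

```bash
python3 - <<'E'
from h import *
import json
i=json.load(open('w1.json'))
a=ray('wrist',(325,195),9,i);b=ray('wrist',(328.5,283),9,i);print(a,b,np.linalg.norm(a-b))
c=(a+b)/2;d=b-a;yaw=np.degrees(np.arctan2(d[1],d[0]));print(c,yaw)
go([c[0],c[1],4],yaw+90)
E
```

```text
[519.004926    58.14553311   9.        ] [574.89091291  44.59054432   9.        ] 57.50635837729297
[546.94791946  51.36803871   9.        ] -13.633647752340787
shift [ -3.4   2.5 106.9] turn [ 0.  -0.  -2.4] q7 0.92 q1 -0.05
```

```bash
python3 -m jog '[[[-3.4,2.5,40],[0,0,-2.4],85],[[-3.4,2.5,75],[0,0,-2.4],85],[[-3.4,2.5,95],[0,0,-2.4],85],[[-3.4,2.5,106.5],[0,0,-2.4],60],[[-3.4,2.5,106.5],[0,0,-2.4],25],[[-3.4,2.5,106.5],[0,0,-2.4],25],[[-3.4,2.5,106.5],[0,0,-2.4],25],[[-3.4,2.5,106.5],[0,0,-2.4],25],[[-3.4,2.5,106.5],[0,0,-2.4],25],[[-3.4,2.5,106.5],[0,0,-2.4],25]]' 40
```

```text
t: 2.53
eef_pos: [548.2, 50.8, 6.2]
ee_rot: [[-0.972, 0.236, 0.002], [0.236, 0.972, 0.0], [-0.002, 0.001, -1.0]]
ft_force: [-2.0, 1.2, 13.0]
grip_width: 27.6
gripper_force: 38.9
```

```bash
python3 -c "
from h import *
go([549,-160,110],87)"; python3 -m jog '[[[0,0,-40],[0,0,0],25],[[0,0,-80],[0,0,0],25],[[0,0,-104],[0,0,0],25],[[0,0,-104],[0,0,0],25]]'; python3 -c "
from h import *
go([549,-160,110],87)"
```

```text
shift [ -50.7 -204.5 -103.9] turn [  0.    0.1 -10.6] q7 0.91 q1 -0.08
t: 2.87
eef_pos: [549.5, 50.7, 114.2]
ee_rot: [[-0.972, 0.236, 0.008], [0.236, 0.972, 0.001], [-0.007, 0.003, -1.0]]
ft_force: [0.6, 0.1, 0.3]
grip_width: 27.0
gripper_force: 39.8
shift [ -49.2 -204.9    4. ] turn [  0.1   0.4 -10.6] q7 0.94 q1 -0.05
```

```bash
python3 -m jog '[[[-49,-205,2],[0,0,-10.6],25],[[-49,-205,2],[0,0,-10.6],25],[[-49,-205,2],[0,0,-10.6],25],[[-49,-205,2],[0,0,-10.6],25],[[-49,-205,2],[0,0,-10.6],25],[[-49,-205,2],[0,0,-10.6],25],[[-49,-205,2],[0,0,-10.6],25],[[-49,-205,2],[0,0,-10.6],25]]'; python3 - <<'E'
from h import *
import cv2,json
i=eyes.camera_info('wrist');im=eyes.camera('wrist');cv2.imwrite('pics/w2.png',im)
json.dump({k:np.array(v).tolist() for k,v in i.items()},open('w2.json','w'))
E
```

```text
t: 3.53
eef_pos: [546.9, -159.9, 107.0]
ee_rot: [[-0.999, 0.053, 0.001], [0.053, 0.999, 0.0], [-0.001, 0.0, -1.0]]
ft_force: [-0.4, 1.7, -0.4]
grip_width: 27.4
gripper_force: 39.8
```

View pics/w2.png

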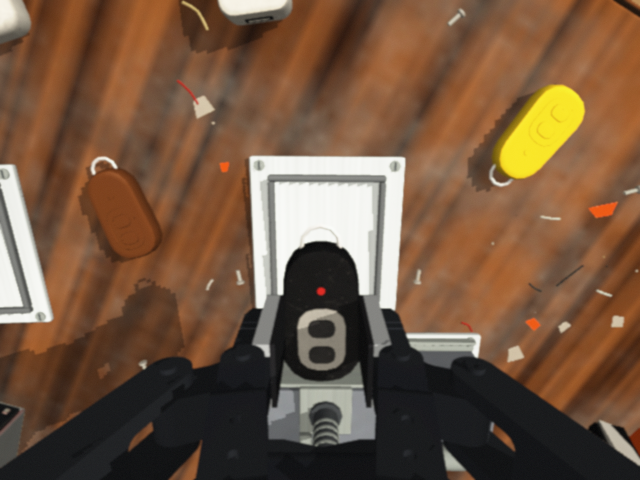

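The wrist view shows the fob held straight (ring at (320,237)). The nest's near lip runs (268,177) to (385,177), plate corners are (250,157) and (405,157), and the post is at (325,412).

```bash
python3 - <<'E'
from h import *
import json
i=json.load(open('w2.json'))
a=ray('wrist',(268,177),10,i);b=ray('wrist',(385,177),10,i);print(a,b,np.linalg.norm(a-b))
d=(b-a)/np.linalg.norm(b-a);x=np.array([d[1],-d[0],0]);c=(a+b)/2+43*x
print('nest',c,'xaxis yaw',np.degrees(np.arctan2(x[1],x[0])))
p=ray('wrist',(250,157),5,i);q=ray('wrist',(405,157),5,i);print(p,q,np.linalg.norm(p-q))
e=(q-p);print('plate yaw',np.degrees(np.arctan2(-e[0],e[1])))
P=ray('wrist',(325,408),88.5,i);print('post',P,'in fixture from nest',(P-c)@x,(P-c)@d)
g=(ray('wrist',(325,377),25+84,i));print('fob ring/far in world',ray('wrist',(320,231),115,i),g)
t=c+3*x; yaw=np.degrees(np.arctan2(x[1],x[0]))+90
go([t[0],t[1],12],yaw)
E
```

```text
[ 507.9699037  -189.24227504   10.        ] [ 511.53985761 -121.14743803   10.        ] 68.18835236907016
nest [ 552.69590929 -157.44609173   10.        ] xaxis yaw -3.0010528498957143
[ 496.46420571 -199.40733922    5.        ] [ 501.22543648 -108.63232203    5.        ] 90.8997968340399
plate yaw -3.0024634969053383
post [ 606.07050154 -161.50972018   88.5       ] in fixture from nest 53.51414133875791 -1.263665706990801
fob ring/far in world [ 511.35293373 -158.72310801  115.        ] [ 574.0618551  -160.08687402  109.        ]
shift [-8.5  2.  95. ] turn [0. 0. 0.] q7 1.4 q1 0.38
```

```bash
python3 -m jog '[[[-8,0.5,35],[0,0,0],25],[[-8,0.5,65],[0,0,0],25],[[-8,0.5,85],[0,0,0],25],[[-8,0.5,95],[0,0,0],25],[[-8,0.5,95],[0,0,0],25],[[-8,0.5,95],[0,0,0],25]]'
```

```text
t: 4.08
eef_pos: [555.1, -159.2, 12.0]
ee_rot: [[-0.999, 0.051, 0.0], [0.051, 0.999, 0.0], [-0.0, 0.0, -1.0]]
ft_force: [-0.0, -0.2, 0.2]
grip_width: 27.3
gripper_force: 52.3
```

```bash
python3 -m jog '[[[0,0,1],[0,0,0],25],[[0,0,1],[0,0,0],48],[[0,0,1],[0,0,0],48],[[0,0,1],[0,0,0],48],[[0,0,1],[0,0,0],48],[[0,0,-30],[0,0,0],50],[[0,0,-70],[0,0,0],60],[[0,0,-98],[0,0,0],85],[[0,0,-98],[0,0,0],85]]'; python3 - <<'E'
from h import *
import cv2,json
i=eyes.camera_info('wrist');im=eyes.camera('wrist');cv2.imwrite('pics/w3.png',im)
json.dump({k:np.array(v).tolist() for k,v in i.items()},open('w3.json','w'))
for c in ((551,-159),):
  r=lambda u,v:[c[0]+u*.9986+v*.0523,c[1]-u*.0523+v*.9986]
  for u,v in((-39,-31),(-39,31),(39,-31),(39,31)): print(proj('wrist',r(u,v)+[5],i).round())
E
```

```text
t: 4.83
eef_pos: [556.8, -160.6, 114.7]
ee_rot: [[-0.999, 0.053, 0.007], [0.053, 0.999, -0.002], [-0.007, -0.001, -1.0]]
ft_force: [0.8, -0.0, 0.7]
grip_width: 81.7
gripper_force: 0.0
[273. 160.]
[375. 160.]
[277. 279.]
[371. 279.]
```

View pics/w3.png

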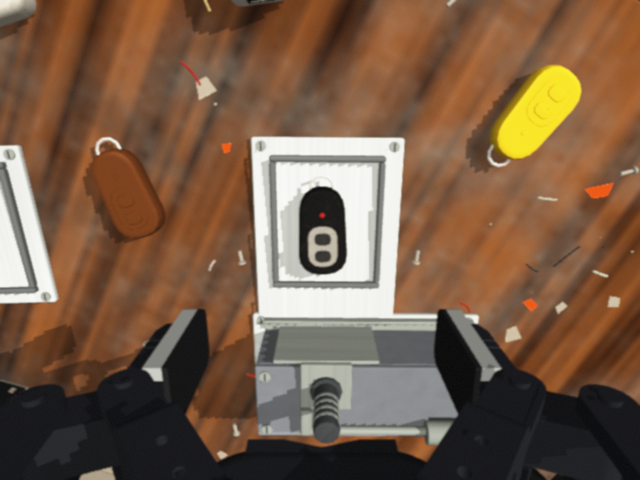

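The fob lies flat in the pass nest, at (322,230) inside the pocket (275..381, 160..285). The post top is at (326,430). Next is the receiver.

```bash
python3 - <<'E'
from h import *
import json
i=json.load(open('w3.json'))
P=ray('wrist',(326,430),88.5,i);B=ray('wrist',(327,388),56,i);print('post',P,'base',B,'box near edge',ray('wrist',(260,362),50,i),ray('wrist',(446,362),50,i),'box right end',ray('wrist',(259,427),50,i))
go([404,-345,110],12)
E
python3 -m jog '[[[40,-40,0],[0,0,7],85],[[80,-80,0],[0,0,14],85],[[110,-120,0],[0,0,21],85],[[140,-160,0],[0,0,28],85],[[142,-180,0],[0,0,35],85],[[142,-193,0],[0,0,42],85],[[142,-193,0],[0,0,49],85],[[142,-193,0],[0,0,56],85],[[142,-193,0],[0,0,63],85],[[142,-193,0],[0,0,70],85]]'; python3 -c "
from h import *
go([404,-345,110],12)"
```

```text
post [ 636.26004633 -162.71325092   88.5       ] base [ 636.32085901 -161.8395519    56.        ] box near edge [ 620.9594991  -200.18069126   50.        ] [626.51460106 -91.82933753  50.        ] box right end [ 667.44144711 -205.35920027   50.        ]
shift [ 141.9 -192.2    1.7] turn [ 0.1  0.2 75. ] q7 1.41 q1 0.38
t: 5.72
eef_pos: [402.4, -345.5, 108.8]
ee_rot: [[-0.286, 0.958, -0.001], [0.958, 0.286, 0.0], [0.001, -0.001, -1.0]]
ft_force: [-0.2, 0.5, -0.8]
grip_width: 84.9
gripper_force: 0.0
shift [-0.   1.6 -1.2] turn [-0.  -0.   4.6] q7 0.9 q1 0.67
```

```bash
python3 - <<'E'
from h import *
import cv2,json
i=eyes.camera_info('wrist');im=eyes.camera('wrist');cv2.imwrite('pics/w4.png',im)
json.dump({k:np.array(v).tolist() for k,v in i.items()},open('w4.json','w'))
hsv=cv2.cvtColor(im,cv2.COLOR_BGR2HSV)
m=((hsv[...,1]<70)&(hsv[...,2]>120)).astype(np.uint8)*255
m=cv2.morphologyEx(m,cv2.MORPH_OPEN,np.ones((5,5)))
for c in cv2.findContours(m,cv2.RETR_EXTERNAL,cv2.CHAIN_APPROX_NONE)[0]:
    if cv2.contourArea(c)<1500: continue
    b=cv2.boxPoints(cv2.minAreaRect(c)); W=np.array([ray('wrist',p,14,i)[:2] for p in b])
    print(cv2.contourArea(c),b.round().tolist(),W.round().tolist(),W.mean(0).round(1),[round(float(np.linalg.norm(W[k]-W[k-1])),1) for k in range(4)])
E
```

```text
11451.0 [[407.0, 376.0], [444.0, 260.0], [601.0, 310.0], [564.0, 426.0]] [[486.0, -421.0], [479.0, -337.0], [588.0, -340.0], [606.0, -428.0]] [ 539.9 -381.4] [120.5, 85.0, 108.9, 90.7]
7583.0 [[285.0, 284.0], [292.0, 184.0], [372.0, 189.0], [365.0, 289.0]] [[390.0, -379.0], [377.0, -317.0], [422.0, -307.0], [439.0, -368.0]] [ 407.  -343.1] [50.3, 63.4, 46.6, 63.6]
2511.5 [[558.0, 38.0], [578.0, -10.0], [659.0, 25.0], [638.0, 72.0]] [[490.0, -203.0], [490.0, -180.0], [538.0, -183.0], [539.0, -206.0]] [ 514.2 -193.2] [49.3, 22.8, 47.7, 23.4]
```

View pics/w4.png

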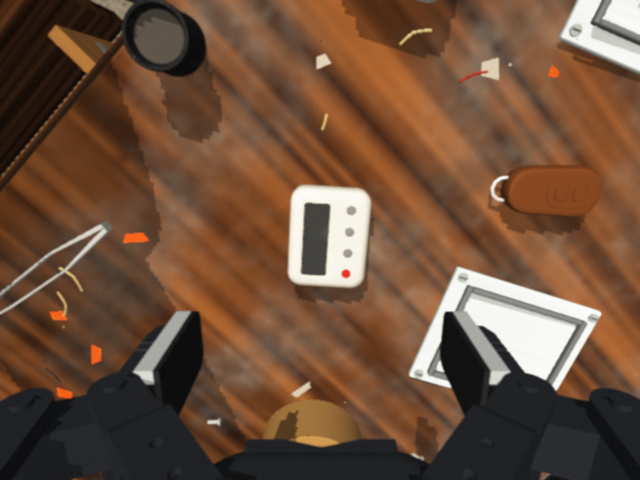

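```bash
python3 -c "
from h import *;import json
i=json.load(open('w4.json'))
print('tape near edge',ray('wrist',(312,402),36,i))
go([407,-343.1,5],12.2)"
```

```text
tape near edge [ 426.05944649 -442.47083524   36.        ]
shift [  0.7   4.8 103.9] turn [-0.  -0.   3.9] q7 0.89 q1 0.66
```

```bash
python3 -m jog '[[[0.7,4.8,40],[0,0,3.9],85],[[0.7,4.8,75],[0,0,3.9],85],[[0.7,4.8,95],[0,0,3.9],85],[[0.7,4.8,103.5],[0,0,3.9],70],[[0.7,4.8,103.5],[0,0,3.9],44],[[0.7,4.8,103.5],[0,0,3.9],44],[[0.7,4.8,103.5],[0,0,3.9],44],[[0.7,4.8,103.5],[0,0,3.9],44],[[0.7,4.8,103.5],[0,0,3.9],44]]' 40
python3 -c "
from h import *
go([541,-384,110],87)"
```

```text
t: 6.52
eef_pos: [407.7, -343.9, 7.2]
ee_rot: [[-0.227, 0.974, 0.002], [0.974, 0.227, -0.001], [-0.002, 0.001, -1.0]]
ft_force: [-1.4, 0.4, 11.3]
grip_width: 45.4
gripper_force: 42.1
shift [ -69.5  120.9 -102.5] turn [ -0.    0.1 -73.9] q7 0.84 q1 0.65
```

```bash
python3 -m jog '[[[0,0,-35],[0,0,0],44],[[0,0,-70],[0,0,0],44],[[0,20,-100],[0,0,-7],44],[[-20,50,-102],[0,0,-14],44],[[-40,80,-102],[0,0,-21],44],[[-60,110,-102],[0,0,-28],44],[[-69,121,-102],[0,0,-35],44],[[-69,121,-102],[0,0,-42],44],[[-69,121,-102],[0,0,-49],44],[[-69,121,-102],[0,0,-56],44]]'
python3 -m jog '[[[0,0,0],[0,0,-7],44],[[0,0,0],[0,0,-14],44],[[0,0,0],[0,0,-18],44],[[0,0,0],[0,0,-18],44]]'
python3 - <<'E'
from h import *
import cv2,json
go([541,-384,110],87)
i=eyes.camera_info('wrist');im=eyes.camera('wrist');cv2.imwrite('pics/w5.png',im)
json.dump({k:np.array(v).tolist() for k,v in i.items()},open('w5.json','w'))
E
```

```text
t: 7.35
eef_pos: [540.8, -383.4, 108.5]
ee_rot: [[-0.936, 0.351, 0.0], [0.351, 0.936, -0.001], [-0.001, -0.001, -1.0]]
ft_force: [-0.5, 0.3, -1.1]
grip_width: 44.9
gripper_force: 41.5
t: 7.68
eef_pos: [540.5, -383.5, 108.6]
ee_rot: [[-0.999, 0.047, 0.0], [0.047, 0.999, -0.001], [-0.0, -0.001, -1.0]]
ft_force: [-0.2, -0.3, -0.5]
grip_width: 45.2
gripper_force: 41.5
shift [-0.5 -0.4 -1.4] turn [-0.   0.   0.3] q7 1.81 q1 0.72
```

View pics/w5.png

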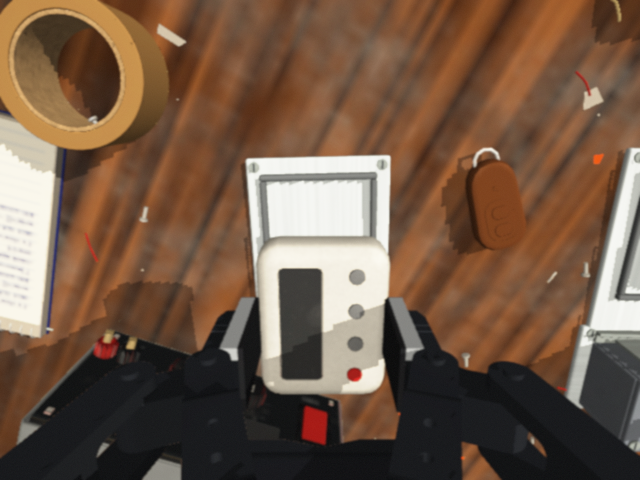

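The receiver is held straight (centre (323,315)). The tray's near plate corners are (247,159) and (390,155), and its near lip runs (260,178) to (377,174).

```bash
python3 - <<'E'
from h import *
import json
i=json.load(open('w5.json'))
for (u,v,z,off) in (((247,159.5),(390,155.5),5,52),((260,178),(377,174),10,43)):
    a=ray('wrist',u,z,i);b=ray('wrist',v,z,i);d=(b-a)/np.linalg.norm(b-a);x=np.array([d[1],-d[0],0]);print(np.linalg.norm(b-a),'c',(a+b)/2+off*x,'yaw',np.degrees(np.arctan2(x[1],x[0])))
P=np.array([ray('wrist',p,115,i) for p in((262,239),(388,239),(263,390),(384,390))]);print('recv',P.mean(0),P[:,:2].round().tolist())
go([541,-384,13],90-1.5)
E
```

```text
84.48728238607289 c [ 544.63771189 -384.36388849    5.        ] yaw -1.0957287105905187
68.64540880720432 c [ 545.79092859 -384.35056643   10.        ] yaw -0.7151206415837218
recv [ 539.44768397 -382.64782232  115.        ] [[507.0, -403.0], [509.0, -359.0], [569.0, -408.0], [572.0, -361.0]]
shift [-0.4 -0.5 95.6] turn [-0.   0.  -1.5] q7 1.81 q1 0.72
```

```bash
python3 -m jog '[[[-4,-1,35],[0,0,-1.5],44],[[-4,-1,65],[0,0,-1.5],44],[[-4,-1,85],[0,0,-1.5],44],[[-4,-1,95],[0,0,-1.5],44],[[-4,-1,96],[0,0,-1.5],44],[[-4,-1,96],[0,0,-1.5],44]]'
```

```text
t: 8.23
eef_pos: [544.8, -384.4, 12.3]
ee_rot: [[-1.0, 0.027, 0.0], [0.027, 1.0, -0.0], [-0.0, -0.0, -1.0]]
ft_force: [0.2, -0.2, -1.1]
grip_width: 45.4
gripper_force: 52.7
```

```bash
python3 -m jog '[[[0,0,1],[0,0,0],44],[[0,0,1],[0,0,0],62],[[0,0,1],[0,0,0],62],[[0,0,1],[0,0,0],62],[[0,0,-30],[0,0,0],70],[[0,0,-70],[0,0,0],85],[[0,0,-105],[0,0,0],85],[[0,0,-120],[0,0,0],85],[[0,0,-120],[0,0,0],85]]'; python3 - <<'E'
from h import *
import cv2,json
i=eyes.camera_info('wrist');im=eyes.camera('wrist');cv2.imwrite('pics/w6.png',im);cv2.imwrite('pics/scene1.png',eyes.camera('scene'))
hsv=cv2.cvtColor(im,cv2.COLOR_BGR2HSV)
# dark lips box: project pocket; report receiver contour by warm off-white vs grey-white plate
c=np.array([544.5,-384.5])
r=lambda u,v:[c[0]+u*.9998+v*.02,c[1]-u*.02+v*.9998]
M,_=cv2.findHomography(np.float32([proj('wrist',r(u,v)+[5],i) for u,v in((-52,-43),(-52,43),(52,43),(52,-43))]),np.float32([(0,0),(400,0),(400,480),(0,480)]))
w=cv2.warpPerspective(im,M,(400,480));cv2.imwrite('pics/w6c.png',np.hstack([w,cv2.resize(cv2.imread('pics/scene1.png')[180:300,280:400],(400,480))]))
E
```

```text
t: 8.98
eef_pos: [545.9, -385.2, 136.4]
ee_rot: [[-1.0, 0.025, 0.005], [0.025, 1.0, -0.003], [-0.005, -0.003, -1.0]]
ft_force: [0.9, 0.4, 0.4]
grip_width: 85.0
gripper_force: 0.0
```

View pics/w6c.png

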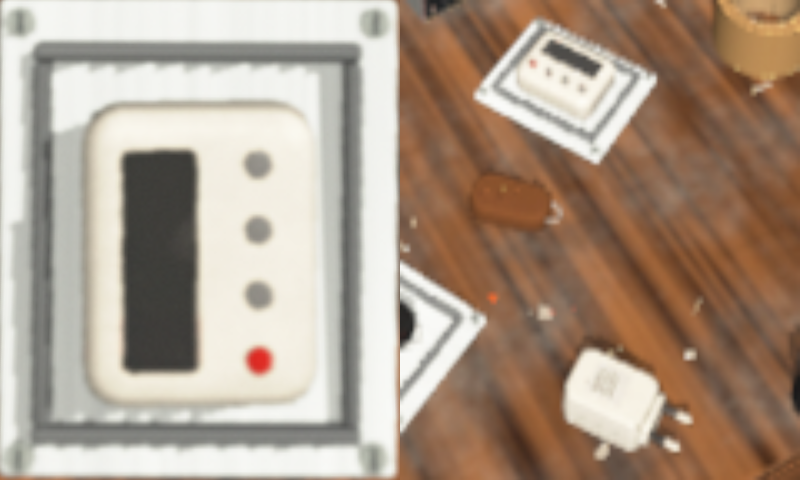

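The receiver lies flat inside the reject nest with its long side along x, and the charger has not moved. Now the post: both estimates put it at (636,-163).

```bash
python3 -c "
from h import *
go([636,-163,136],87)"; python3 -m jog '[[[-25,45,0],[0,0,1.5],85],[[-45,85,0],[0,0,1.5],85],[[-60,125,0],[0,0,1.5],85],[[-75,165,0],[0,0,1.5],85],[[-84,200,0],[0,0,1.5],85],[[-84,224,0],[0,0,1.5],85],[[-84,224,0],[0,0,1.5],85],[[-84,224,0],[0,0,1.5],85],[[-84,224,0],[0,0,1.5],85]]'; python3 -c "
from h import *
go([636,-163,66],87)
import cv2
cv2.imwrite('pics/w7.png',eyes.camera('wrist'))"
```

```text
shift [-85.8 223.7  -3.7] turn [-0.   0.   1.6] q7 1.84 q1 0.72
t: 9.83
eef_pos: [633.7, -163.5, 131.1]
ee_rot: [[-0.999, 0.052, -0.001], [0.052, 0.999, -0.001], [0.001, -0.001, -1.0]]
ft_force: [0.0, -0.4, -0.5]
grip_width: 85.0
gripper_force: 0.0
shift [-2.4  0.6 65.1] turn [-0.  -0.1  0. ] q7 1.47 q1 0.34
```

```bash
python3 -m jog '[[[-2.4,0.6,25],[0,0,0],85],[[-2.4,0.6,45],[0,0,0],85],[[-2.4,0.6,58],[0,0,0],85],[[-2.4,0.6,64],[0,0,0],85],[[-2.4,0.6,64],[0,0,0],40],[[-2.4,0.6,64],[0,0,0],40],[[-2.4,0.6,64],[0,0,0],40]]' 20; python3 -m jog '[[[0,0,0],[0,0,0],12],[[0,0,0],[0,0,0],12],[[0,0,0],[0,0,0],12],[[0,0,0],[0,0,0],12],[[0,0,0],[0,0,0],12],[[0,0,0],[0,0,0],12],[[0,0,0],[0,0,0],12]]'
```

```text
t: 10.47
eef_pos: [637.0, -162.4, 69.0]
ee_rot: [[-0.999, 0.051, 0.001], [0.051, 0.999, -0.0], [-0.001, -0.0, -1.0]]
ft_force: [0.1, 0.7, 0.1]
grip_width: 50.6
gripper_force: 0.0
t: 11.05
eef_pos: [636.8, -162.4, 68.5]
ee_rot: [[-0.999, 0.051, 0.001], [0.051, 0.999, -0.001], [-0.001, -0.001, -1.0]]
ft_force: [-0.9, -2.5, 6.7]
grip_width: 13.4
gripper_force: 19.5
```

```bash
python3 -m jog '[[[0,0,0],[0,0,0],11],[[0,0,0],[0,0,0],11],[[0,4,0],[0,0,0],11],[[0,8,0],[0,0,0],11],[[0,12,0],[0,0,0],11],[[0,15,0],[0,0,0],11],[[0,15,0],[0,0,0],11],[[0,15,0],[0,0,0],11]]' 50; python3 -m jog '[[[0,4,0],[0,0,0],11],[[0,8,0],[0,0,0],11],[[0,12,0],[0,0,0],11],[[0,15,0],[0,0,0],11],[[0,15,0],[0,0,0],11],[[0,15,0],[0,0,0],11]]'
python3 - <<'E'
from bench import arm
import subprocess,numpy as np
print(arm.read_state()['ft_force'])
E
```

```text
t: 11.72
eef_pos: [637.7, -148.1, 68.6]
ee_rot: [[-0.999, 0.051, 0.001], [0.051, 0.999, -0.002], [-0.001, -0.002, -1.0]]
ft_force: [0.7, -6.9, 6.7]
grip_width: 12.4
gripper_force: 47.4
t: 12.22
eef_pos: [638.5, -133.7, 68.6]
ee_rot: [[-0.999, 0.052, 0.001], [0.052, 0.999, -0.003], [-0.001, -0.002, -1.0]]
ft_force: [1.4, -9.4, 5.7]
grip_width: 12.0
gripper_force: 47.4
[ 1.35697666 -9.40920941  5.71175164]
```

```bash
python3 - <<'E'
from h import *
import cv2,json
i3=json.load(open('w3.json'));i8=eyes.camera_info('wrist');im8=eyes.camera('wrist');cv2.imwrite('pics/w8.png',im8);im3=cv2.imread('pics/w3.png')
a=ray('wrist',(272,345),52,i3);b=ray('wrist',(379,345),52,i3);print(a,b)
u=np.array([.0523,.9986,0]);m=(a+b)/2
for k in (-4,2):
  o=m+k*np.array([.9986,-.0523,0])
  print('off',k)
  for im,i in((im3,i3),(im8,i8)):
    out=[]
    for s in np.arange(-48,90,2):
        p=proj('wrist',o+s*u,i).round().astype(int)
        c=im[p[1],p[0]].astype(int) if 0<=p[0]<640 and 0<=p[1]<480 else [0,0,0]
        out.append(f"{s:.0f}:{c[2]},{c[2]-c[0]}")
    print(' '.join(out))
E
```

```text
[ 608.74230446 -191.83038641   52.        ] [ 611.86912691 -130.97056495   52.        ]
off -4
-48:109,72 -46:103,67 -44:108,72 -42:105,71 -40:179,7 -38:191,6 -36:140,4 -34:67,-2 -32:62,-2 -30:66,-2 -28:74,0 -26:117,6 -24:119,7 -22:117,6 -20:118,6 -18:118,7 -16:117,5 -14:118,7 -12:117,5 -10:117,5 -8:116,5 -6:117,5 -4:117,5 -2:117,6 0:115,7 2:118,6 4:117,7 6:118,7 8:116,6 10:117,7 12:115,5 14:117,7 16:117,7 18:118,6 20:117,7 22:116,7 24:115,5 26:116,6 28:96,-2 30:94,-3 32:93,-5 34:91,-2 36:92,-3 38:92,-3 40:93,-3 42:91,-6 44:93,-2 46:91,-4 48:90,-5 50:91,-3 52:91,-4 54:92,-4 56:93,-3 58:91,-4 60:93,-3 62:39,1 64:14,0 66:14,-1 68:12,-1 70:10,-2 72:15,3 74:13,0 76:20,-1 78:46,2 80:132,4 82:131,5 84:133,5 86:133,5 88:85,2
-48:119,66 -46:114,58 -44:103,50 -42:96,44 -40:123,69 -38:148,92 -36:153,97 -34:150,99 -32:113,47 -30:205,8 -28:117,4 -26:168,10 -24:167,8 -22:168,9 -20:167,9 -18:164,9 -16:163,9 -14:156,10 -12:154,9 -10:151,7 -8:150,8 -6:147,8 -4:146,9 -2:144,7 0:143,8 2:134,7 4:135,8 6:133,7 8:134,6 10:132,7 12:137,7 14:138,8 16:137,7 18:136,8 20:142,8 22:139,7 24:141,8 26:141,8 28:14
[... 857 characters left out ...]
14,1 78:13,0 80:21,-1 82:60,1 84:131,4 86:131,4 88:131,4
-48:106,61 -46:92,47 -44:107,59 -42:138,89 -40:148,98 -38:153,100 -36:148,97 -34:141,91 -32:103,57 -30:239,4 -28:236,3 -26:214,6 -24:101,0 -22:102,0 -20:104,1 -18:105,1 -16:105,2 -14:108,3 -12:109,2 -10:110,4 -8:111,3 -6:112,3 -4:113,4 -2:115,4 0:83,2 2:85,3 4:110,5 6:111,7 8:110,5 10:112,6 12:110,5 14:110,6 16:108,6 18:110,6 20:110,5 22:111,5 24:109,5 26:110,6 28:111,7 30:109,6 32:111,7 34:111,6 36:111,6 38:111,5 40:110,6 42:111,6 44:111,7 46:110,5 48:110,5 50:111,6 52:110,6 54:112,7 56:124,4 58:126,5 60:128,6 62:140,6 64:131,5 66:133,7 68:135,7 70:136,6 72:138,7 74:143,8 76:144,8 78:147,7 80:147,8 82:148,7 84:187,7 86:238,3 88:153,48
```

```bash
python3 - <<'E'
from h import *
import cv2,json
x=np.array([.9986,-.0523,0]);u=np.array([.0523,.9986,0]);n=np.array([552.5,-158,5]);z=np.array([0,0,1.])
im3=cv2.imread('pics/w3.png');im8=cv2.imread('pics/w8.png')
i3=json.load(open('w3.json'));i8=eyes.camera_info('wrist')
# rectify the plane of the shutter front (fixture x=+15): columns = y -50..110, rows = z 55..5
for im,i in((im3,i3),(im8,i8)):
    f=lambda s,h: proj('wrist',n+70*x+s*u+(h-5)*z,i)
    H=cv2.getPerspectiveTransform(np.float32([f(-60,50),f(110,50),f(110,10),f(-60,10)]),np.float32([(0,0),(680,0),(680,160),(0,160)]))
    g=cv2.cvtColor(cv2.warpPerspective(im,H,(680,160)),cv2.COLOR_BGR2GRAY).astype(float)
    for h in (40,32,24,16):
        r=cv2.GaussianBlur(g,(5,9),0)[(50-h)*4]; d=np.abs(r[4:]-r[:-4]); 
        pk=[k for k in range(6,len(d)-6) if d[k]>9 and d[k]==d[k-6:k+7].max()]
        print(h,[(round((k+2)/4-60,1),int(r[k-4]),int(r[k+8])) for k in pk])
E
```

```text
40 [(-43.5, 73, 185), (-40.5, 185, 79), (-31.2, 65, 114), (30.8, 116, 93), (65.2, 91, 13), (88.2, 24, 127), (99.5, 127, 27), (107.2, 26, 90)]
32 [(-45.0, 74, 188), (-40.8, 190, 80), (-31.2, 65, 120), (31.0, 118, 94), (67.5, 91, 14), (88.2, 25, 127), (99.5, 126, 28), (107.5, 31, 102)]
24 [(-46.5, 75, 187), (-40.5, 189, 80), (-31.2, 64, 115), (31.0, 114, 93), (70.0, 90, 14), (88.2, 24, 127), (99.5, 124, 28), (107.2, 28, 89)]
16 [(-48.0, 76, 239), (-40.5, 220, 84), (-31.5, 69, 119), (72.8, 111, 13), (88.2, 25, 128), (99.5, 125, 27), (107.0, 29, 88)]
40 [(-51.8, 67, 96), (-40.8, 93, 69), (-37.0, 69, 89), (-20.8, 87, 166), (-14.5, 168, 121), (59.2, 110, 89)]
32 [(-55.8, 60, 82), (-39.8, 84, 181), (-36.8, 181, 88), (-21.8, 88, 141), (-9.5, 142, 97), (-2.5, 96, 113), (59.5, 113, 87), (92.5, 87, 205), (94.5, 191, 97)]
24 [(-42.8, 80, 238), (-36.5, 234, 91), (-23.8, 88, 104), (-2.5, 69, 110), (59.5, 109, 90), (92.5, 90, 237), (97.2, 240, 98)]
16 [(-45.8, 72, 236), (-41.5, 237, 182), (-8.2, 174, 134), (59.2, 114, 176), (96.5, 173, 238), (100.2, 237, 103)]
```

```bash
python3 -m jog '[[[0,1,0],[0,0,0],11],[[0,1,0],[0,0,0],11],[[0,1,0],[0,0,0],11],[[0,1,0],[0,0,0],11],[[0,1,0],[0,0,0],11],[[0,1,0],[0,0,0],11],[[0,1,0],[0,0,0],11],[[0,1,0],[0,0,0],11]]'; python3 - <<'E'
from h import *
import cv2
from bench import arm
x=np.array([.9986,-.0523,0]);u=np.array([.0523,.9986,0]);n=np.array([552.5,-158,5]);z=np.array([0,0,1.])
i=eyes.camera_info('wrist');im=eyes.camera('wrist')
f=lambda s,h: proj('wrist',n+70*x+s*u+(h-5)*z,i)
H=cv2.getPerspectiveTransform(np.float32([f(-60,50),f(110,50),f(110,10),f(-60,10)]),np.float32([(0,0),(680,0),(680,160),(0,160)]))
g=cv2.cvtColor(cv2.warpPerspective(im,H,(680,160)),cv2.COLOR_BGR2GRAY).astype(float)
for h in (32,24):
    r=cv2.GaussianBlur(g,(5,9),0)[(50-h)*4]; d=np.abs(r[4:]-r[:-4])
    print(h,[round((k+2)/4-60,1) for k in range(6,len(d)-6) if d[k]>9 and d[k]==d[k-6:k+7].max()])
a,b=eyes.camera('scene'),cv2.imread('pics/scene1.png')
# bystanders / placed gadgets: change since receiver placing
for nme,(p,q) in dict(fob=(255,262),recv=(330,202),charger=(344,279),tape=(390,184),loupe=(406,274)).items():
    print(nme,np.abs(a[q-12:q+12,p-14:p+14].astype(int)-b[q-12:q+12,p-14:p+14]).mean().round(1))
E
```

```text
t: 12.93
eef_pos: [638.6, -132.9, 68.6]
ee_rot: [[-0.999, 0.052, 0.001], [0.052, 0.999, -0.003], [-0.001, -0.002, -1.0]]
ft_force: [-0.2, -8.5, 6.1]
grip_width: 12.2
gripper_force: 47.4
32 [-54.0, -39.5, -36.2, -21.5, -8.0, -1.5, 60.2, 92.8, 94.8]
24 [-42.5, -36.2, -23.5, -8.2, -1.8, 60.5, 92.8, 97.8]
fob 8.0
recv 9.4
charger 9.1
tape 51.7
loupe 6.3
```

```bash
python3 - <<'E'
from bench import eyes
import cv2,numpy as np
a,b=eyes.camera('scene'),cv2.imread('pics/scene0.png')
for nme,(p,q) in dict(charger=(344,279),tape=(390,184),loupe=(406,274)).items():
    print(nme,np.abs(a[q-14:q+14,p-14:p+14].astype(int)-b[q-14:q+14,p-14:p+14]).mean().round(1))
t=b[168:202,372:408];r=cv2.matchTemplate(a,t,cv2.TM_CCOEFF_NORMED);print(cv2.minMaxLoc(r)[1::2],'expected (372,168)')
E
```

```text
charger 9.4
tape 26.6
loupe 7.4
(0.8076102137565613, (372, 168)) expected (372,168)
```

```bash
python3 -c "
from bench import workorder
print(workorder.hand_in())"
```

```text
the job is handed in; nothing more can be done
None
```

I handed the job in at about 13 s: the black key fob lies flat in the pass nest, the receiver lies flat in the reject nest, and the gripper is holding the shutter at about 29.5 mm of travel (half open is 30); I never touched the charger, tape or loupe.

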